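# Take the yellow protective cap off its pipe

## Task

The pipe under the yellow protective cap is to be connected next. Lift the yellow cap off and set it down in the round metal parts dish, flat on the dish's floor with the knob up; leave the blue cap on the other pipe.

Things in the scene. Friction and masses are not known exactly. Their poses are not given: they have to be found in the camera images.
- cap_yellow: Loose yellow plastic pipe cap, 60 g, 56 mm high: round skirt 62 mm outside, 56 mm inside, 24 mm high (top wall 4 mm), with a plain round knob, 30 mm diameter, 32 mm high, on the middle of its top. Origin: centre of the skirt's lower edge; z up along the knob. Sits loosely (3 mm play) 20 mm down over pipe_a's end: origin 70 mm, knob 94 to 126 mm above the bench.
- cap_blue: The same cap in blue plastic, on pipe_b. It stays where it is.
- pipe_a: Upright steel pipe stub of 50 mm outside diameter, 90 mm high, with a round base flange of 104 mm diameter and 14 mm thickness fixed to the bench with four nuts; it does not move. Wears the yellow cap. Origin: centre of its underside, on the bench; z up.
- pipe_b: An identical pipe stub, which wears the blue cap.
- dish: Round, open, shallow metal parts dish, loose, 0.7 kg, empty; 160 mm outside diameter, 26 mm high, flat inner floor about 150 mm across, 4 mm above the bench. Origin: centre of its underside; z up. The two pipes and the dish stand side by side in front of the robot, in any order, at least 150 mm apart centre to centre.
There are look-alikes about, which are no part of the job. Several things have the shape of the cap_yellow; the one meant has the colours described above.

How it is judged (in metres and radians):
On the way:
1. the yellow cap is lifted clear of its pipe, its skirt above the pipe's end (z of cap_yellow in the frame of pipe_a above 0.093 m), for 0.1 s.
At the end, for the whole second after the job is handed in: The yellow cap lies at rest flat on the dish's floor, knob up (tilt under 10 degrees), its centre within 50 mm of the dish's centre; the dish stands level on the bench; the blue cap still sits on pipe_b (within 10 mm of its seat, sideways and in height) (horizontal distance between cap_yellow and dish below 0.05 m and z of cap_yellow in the frame of dish between 0 and 0.01 m and angle between cap_yellow's own z axis and vertical below 0.17 rad and angle between dish's own z axis and vertical below 0.1 rad and height (world z) of dish below 0.01 m and linear speed of cap_yellow below 0.02 m/s and horizontal distance between cap_blue and pipe_b below 0.01 m and z of cap_blue in the frame of pipe_b below 0.08 m); the robot touches nothing.
It fails at once if the blue cap is pulled up or knocked off its pipe (raised more than 15 mm) (z of cap_blue in the frame of pipe_b above 0.085 m).
It also fails if it takes over 38 s, if anything falls off the work surface, if the arm or the gripper's body presses on something with over 40 N, if the wrist force passes 120 N, or if a joint passes its speed limit or range.

## Robot

A 7-joint arm with a two-finger parallel gripper is mounted at the origin on the work surface; the furniture and walls round the work are solid. World frame = base frame: x ahead of the robot, y to its left, z up, the work surface at z = 0. Lengths are in m, angles in degrees, forces in N, time in s.
With the tool pointing down it reaches from about 0.35 to 0.9 m from the base axis. Payload 7.2 kg.
Tool frame: the origin (TCP) lies at the very end of the fingers, on their centre line; the grasp point (between the pads) lies 19 mm behind it; z points along the fingers, y is the direction in which the jaws open and shut (so a half turn about z gives the same grasp; the last joint's range is limited). The gripper opens to 88 mm and grips with 3 to 60 N. Pads are 20 mm wide; open, the fingers measure 115 mm over their backs; the gripper's body (75 mm by 178 mm) begins 61 mm behind the grasp point.
Start: joints at [-68.996, 23.554, -0.728, 91.456, 0.321, 64.991, -4.71], TCP at [0.263, 0.567, 0.186] pointing down, gripper open.
Joint ranges: [-169.25, 169.25], [-16.82, 113.86], [-84.01, 82.57], [7.8, 145.47], [-59.2, 239.2], [7.22, 106.19], [-163.78, 163.78]. Speed limits (degrees/s): [136.94, 136.94, 172.46, 172.46, 180, 180, 180].

## Interface

Orientations are given as a 3x3 rotation matrix whose columns are the frame's x, y, z axes.
In Python, from workcell import read_state, get_image, finish_job gives the robot as it stands. The module is installed in compiled form; this text tells all that it offers.
- The arm moves only by the shell command python3 -m handwheel 'ROWS' [FORCE]. ROWS is JSON, a list of rows, each a list of 7 numbers: the finger opening in cm, from 0 to 8.78, then the shift along the tool's x, y, z in cm, then the turn, a rotation vector about the tool's x, y, z in rad. In form: [[grip, tx, ty, tz, ax, ay, az], ...]. A call has 1 to 12 rows; each row shifts and turns the commanded pose from where the row before left it, along the tool's axes as they then stand; what a row does not reach is not made up. A row lasts 1/8 s, in which the tool goes at most 62.5 mm and 10.7 degrees, less where a joint would pass 70% of its speed; a pose out of reach is approached as far as the arm can. A call with a gripper value outside its range is refused whole. The fingers move at their own pace and stop on an object; FORCE is the grip in N (left out, the last holds). Time passes only in rows, so rows that do not move let the fingers close. It gives the time, the measured TCP pose, the force and the opening at its end, in the units of the state.
- read_state(): the state, without advancing time (a new reading comes with each control period).
- get_image(name): name is "scene" or "top"; returns a dict with "color" (420x560x3 uint8, red, green, blue), "mtx" (3x3 intrinsics, pixels), "R" (3x3) and "t" (3): a world point X has camera coordinates R X + t. Camera axes: x right, y down, z forward; pixel columns grow to the right and rows downward; lengths in m; the calibration is good to about 2 mm. A picture is of the moment at which its call begins. There is no depth.
- finish_job(): hands the job in, once; it reports no verdict.
The state is a dict: "time_s": time; "qpos": joint angles; "joint_velocities": joint speeds; "joint_efforts": joint torques, N m; "tool_pos": TCP position; "tcp_rot": TCP orientation; "force": force on the tool from outside, world axes, zero at the start; "moment": the same for the moment, N m; "finger_gap": finger opening in m.
Only numpy, scipy, OpenCV 4.12 (cv2) and the standard library are available. Lean on these libraries where they do the work, as an engineer would, in place of code of your own. Each camera call takes 0.05 s, during which the arm holds its last target.

## Working session

There is one attempt and no reset: what is moved stays moved. The work goes in short steps, Python scripts to look and compute and a shell command to move; the robot and the scene stay as the last step left them, time stands still between calls to the robot, and variables do not carry over. Pictures are saved under pics/ and viewed, and the job is handed in when it is done.

```bash
mkdir -p pics
python3 - <<'E'
from workcell import *
import cv2
s=read_state();print(s['time_s'],s['tool_pos'],s['tcp_rot'],s['force'],s['finger_gap'])
for n in("scene","top"):
    d=get_image(n);cv2.imwrite(f"pics/{n}1.png",d["color"][:,:,::-1]);print(n,d["mtx"],d["R"],d["t"])
E
```

```text
0.0 [0.26304618 0.56633022 0.18491419] [[-9.06964433e-01  4.21206789e-01 -5.97595922e-04]
 [ 4.21207205e-01  9.06963228e-01 -1.48081941e-03]
 [-8.17336624e-05 -1.59476224e-03 -9.99998725e-01]] [-0.21950587 -0.28344427 -0.16538593] 0.08788174914552246
scene [[433.54923142   0.         278.34375451]
 [  0.         433.54923142 214.16703235]
 [  0.           0.           1.        ]] [[ 0.51646891 -0.85614346  0.01668038]
 [-0.3811167  -0.24726534 -0.89084786]
 [ 0.76681805  0.45373806 -0.45399543]] [-0.1645014   0.26375643  0.81366695]
top [[390.40646695   0.         285.64054983]
 [  0.         390.40646695 210.78731389]
 [  0.           0.           1.        ]] [[-0.00825614 -0.99985655  0.01478896]
 [-0.99743545  0.00718287 -0.0712104 ]
 [ 0.07109396 -0.01533895 -0.99735168]] [0.07579828 0.43333186 1.00435981]
```

View pics/scene1.png

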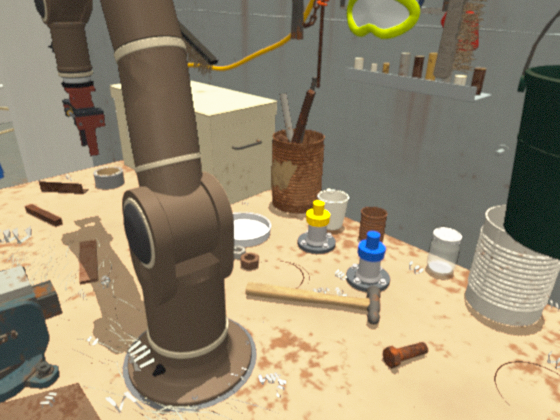

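View pics/top1.png

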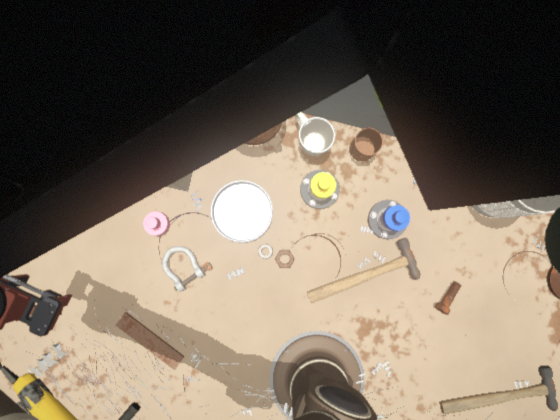

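The scene view shows a yellow cap on a pipe at (318,215), a blue cap at (372,250) and the dish at (247,229). The top view shows the yellow cap at (323,185), the blue cap at (397,218), the dish at (242,211) and a pink, cap-shaped thing at (155,223).

What could be taken for the yellow cap (top pixels):
- yellow cap on a pipe at (323,185)
- blue cap at (397,218)
- pink loose cap at (155,223)
- yellow tool at (45,400)

By the description it is the one at (323,185). Next I check that in a crop and measure.

```bash
cat > h.py <<'E'
import numpy as np,cv2
from workcell import *
def ray(d,uv,z):
    K,R,t=map(np.array,(d["mtx"],d["R"],d["t"]))
    c=-R.T@t; v=R.T@np.linalg.solve(K,[uv[0],uv[1],1]); return c+v*(z-c[2])/v[2]
def proj(d,X):
    p=d["mtx"]@(d["R"]@np.array(X)+d["t"]); return p[:2]/p[2]
def mask(d,name):
    h=cv2.cvtColor(d["color"],cv2.COLOR_RGB2HSV)
    r={"yellow":((24,150,90),(34,255,255)),"blue":((100,150,60),(125,255,255))}[name]
    return cv2.inRange(h,*r)
def blob(m,near,rad=45):
    n,l,s,c=cv2.connectedComponentsWithStats(m)
    return [(s[i],c[i]) for i in range(1,n) if s[i][4]>25 and np.hypot(*(c[i]-near))<rad]
E
python3 - <<'E'
from h import *
T=get_image("top");S=get_image("scene")
for nm,a,b in(("yellow",(323,185),(318,215)),("blue",(397,218),(372,250))):
    for d,n,w in((T,"top",a),(S,"scene",b)): print(nm,n,blob(mask(d,nm),w))
g=cv2.inRange(cv2.cvtColor(T["color"],cv2.COLOR_RGB2HSV),(0,0,190),(180,60,255))
for s,c in blob(g,(242,211)): print("dish",s,c,ray(T,c,.004))
print("tcp px",proj(T,read_state()["tool_pos"]),proj(S,read_state()["tool_pos"]))
a=cv2.resize(T["color"][140:260,180:430],None,fx=3,fy=3,interpolation=2)
b=cv2.resize(S["color"][190:300,220:400],None,fx=4,fy=4,interpolation=2)
cv2.imwrite("pics/ct.png",a[:,:,::-1]);cv2.imwrite("pics/cs.png",b[:,:,::-1])
E
```

```text
yellow top []
yellow scene [(array([306, 200,  24,  26, 385], dtype=int32), array([317.55064935, 213.79220779]))]
blue top []
blue scene [(array([359, 231,  26,  30, 576], dtype=int32), array([371.37152778, 247.24479167]))]
tcp px [ 55.0084849 286.8975956] [ 92.08707551 162.50043628]
```

View pics/ct.png

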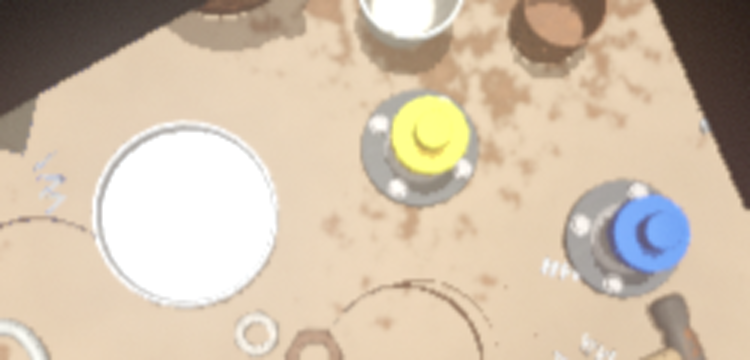

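View pics/cs.png

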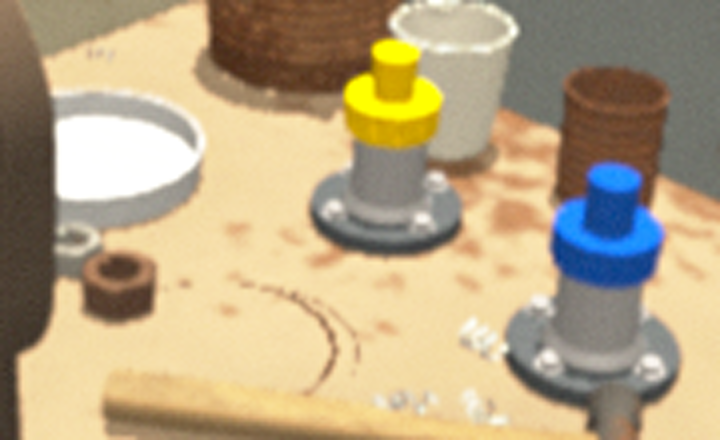

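The crops show the yellow cap seated on its flanged pipe, at about (430,135) in the top crop and (393,95) in the scene crop. The mug is close behind it and the blue cap and hammer are to the right. The top masks came back empty, so I loosen the thresholds.

```bash
sed -i 's/(24,150,90)/(22,110,90)/;s/(100,150,60)/(98,110,60)/' h.py
python3 - <<'E'
from h import *
T=get_image("top");S=get_image("scene")
print(T["color"][180,318],T["color"][211,242],T["color"][218,390])
for nm,a in(("yellow",(323,185)),("blue",(397,218))):
    for s,c in blob(mask(T,nm),a):
        print(nm,s,c,ray(T,c,.094))
        # enclosing circle of the skirt
        m=mask(T,nm)[s[1]-1:s[1]+s[3]+1,s[0]-1:s[0]+s[2]+1]
        (x,y),r=cv2.minEnclosingCircle(cv2.findNonZero(m)); p=(x+s[0]-1,y+s[1]-1)
        e=ray(T,(p[0]+r,p[1]),.094); q=ray(T,p,.094)
        print(' circ',p,r,q,'diam',2*np.linalg.norm(e-q))
g=cv2.cvtColor(T["color"],cv2.COLOR_RGB2GRAY)
m=cv2.inRange(T["color"],(235,235,235),(255,255,255))
for s,c in blob(m,(242,211),20):
    print("dish",s,c,ray(T,c,.004),'diam',s[2]*np.array(1.0)/390.4*1.0)
# flange, dark-gray circle
for nm,a in (("A",(320,188)),("B",(389,220))): print(nm,ray(T,a,.014))
# knob top in scene
for nm,b in(("yellow",(318,215)),("blue",(372,250))):
    for s,c in blob(mask(S,nm),b):
        mm=mask(S,nm)[s[1]:s[1]+4,s[0]:s[0]+s[2]]; xs=np.where(mm.any(0))[0]
        u=(xs.min()+xs.max())/2+s[0]; print(nm,u,s, [ray(S,(u,s[1]+k),.126) for k in(2,3,4)])
# surroundings
print('mug rim',[ray(T,p,.09) for p in((317,118),(317,152),(300,135),(334,135))])
print('mug base scene',ray(S,(333,231),0.0))
print('basket base scene',ray(S,(298,211),0.), 'dish near',ray(S,(247,244),0))
E
```

```text
[255 255 132] [255 255 255] [127 173 248]
yellow [311 173  25  25 499] [322.67935872 185.03006012] [ 0.49016979 -0.01658276  0.094     ]
 circ (np.float64(322.66083908081055), np.float64(185.06993007659912)) 12.71541976928711 [ 0.49007279 -0.01653637  0.094     ] diam 0.06172657826575753
blue [385 205  24  25 436] [396.69954128 217.41972477] [ 0.41027778 -0.19441359  0.094     ]
 circ (np.float64(396.5925922393799), np.float64(217.38888931274414)) 12.395686149597168 [ 0.41035426 -0.19415635  0.094     ] diam 0.060154703332900905
dish [ 214  184   58   58 2599] [242.64909581 211.89649865] [0.43256768 0.18554633 0.004     ] diam 0.14856557377049182
A [ 0.49333959 -0.01834621  0.014     ]
B [ 0.4078311  -0.19807667  0.014     ]
yellow 318.5 [306 199  25  28 496] [array([ 0.49599305, -0.01283443,  0.126     ]), array([ 0.49051169, -0.0155529 ,  0.126     ]), array([ 0.48508277, -0.01824535,  0.126     ])]
blue 373.0 [358 231  28  31 615] [array([ 0.41055957, -0.19289144,  0.126     ]), array([ 0.40614615, -0.19450419,  0.126     ]), array([ 0.4017695, -0.1961035,  0.126    ])]
mug rim [array([ 0.65706186, -0.00552055,  0.09      ]), array([ 0.572215  , -0.00433388,  0.09      ]), array([0.61468304, 0.03683349, 0.09      ]), array([ 0.61432576, -0.04673897,  0.09      ])]
mug base scene [ 0.58129944 -0.02523617  0.        ]
basket base scene [ 6.39264800e-01  1.21526733e-01 -1.11022302e-16] dish near [0.38817449 0.14128156 0.        ]
```

The sizes agree: the skirt comes out at 61.7 mm (62 given) and the dish floor at about 149 mm (150 given). Both views put the yellow cap at (0.490,-0.016), and the dish is at (0.433,0.186). I keep the present wrist yaw, rise first and then cross.

```bash
python3 -m handwheel '[[8.78,0,0,-3,0,0,0],[8.78,0,0,-3,0,0,0],[8.78,-3.5,-3.4,0,0,0,0],[8.78,-3.5,-3.4,0,0,0,0],[8.78,-3.5,-3.4,0,0,0,0],[8.78,-3.5,-3.4,0,0,0,0],[8.78,-3.5,-3.4,0,0,0,0],[8.78,-3.5,-3.4,0,0,0,0],[8.78,-3.5,-3.4,0,0,0,0],[8.78,-3.5,-3.4,0,0,0,0],[8.78,-3.5,-3.4,0,0,0,0],[8.78,0,0,0,0,0,0]]' 20
cat > go.py <<'E'
import sys
from h import *
s=read_state();R=np.array(s["tcp_rot"]);d=np.array([float(v) for v in sys.argv[1:4]])-s["tool_pos"]
print("t",s["time_s"],"tcp",np.round(s["tool_pos"],4),"world d",np.round(d*100,2),"tool d cm",np.round(R.T@d*100,2),"z axis",np.round(R[:,2],3),"F",np.round(s["force"],1),"gap",round(s["finger_gap"],4))
E
python3 go.py .490 -.0165 .175
```

```text
time_s: 1.8
tool_pos: [0.4212, 0.1532, 0.2461]
tcp_rot: [[-0.904, 0.427, 0.001], [0.427, 0.904, -0.0], [-0.001, 0.0, -1.0]]
force: [0.1, 0.4, 0.6]
finger_gap: 0.0879
t 1.8 tcp [0.4212 0.1532 0.2461] world d [  6.88 -16.97  -7.11] tool d cm [-13.46 -12.41   7.12] z axis [ 0.001 -0.    -1.   ] F [0.1 0.4 0.6] gap 0.0879
```

```bash
python3 -m handwheel '[[8.78,-3.4,-3.1,0,0,0,0],[8.78,-3.4,-3.1,0,0,0,0],[8.78,-3.4,-3.1,0,0,0,0],[8.78,-3.3,-3.1,2,0,0,0],[8.78,0,0,3,0,0,0],[8.78,0,0,2,0,0,0],[8.78,0,0,0,0,0,0],[8.78,0,0,0,0,0,0]]'
python3 go.py .490 -.0165 .099
python3 - <<'E'
from h import *
for n in("top","scene"):
    d=get_image(n);c=proj(d,(.49,-.0165,.12)).astype(int);x,y=max(c[0]-80,0),max(c[1]-70,0)
    cv2.imwrite(f"pics/a_{n}.png",cv2.resize(d["color"][y:y+140,x:x+160],None,fx=4,fy=4,interpolation=2)[:,:,::-1]);print(x,y)
E
```

```text
time_s: 2.8
tool_pos: [0.4908, -0.012, 0.1765]
tcp_rot: [[-0.907, 0.42, 0.001], [0.42, 0.907, 0.0], [-0.001, 0.001, -1.0]]
force: [1.6, -0.7, 0.4]
finger_gap: 0.0883
t 2.8 tcp [ 0.4908 -0.012   0.1765] world d [-0.08 -0.45 -7.75] tool d cm [-0.11 -0.45  7.75] z axis [ 0.001  0.    -1.   ] F [ 1.6 -0.7  0.4] gap 0.0883
243 113
238 134
```

View pics/a_scene.png

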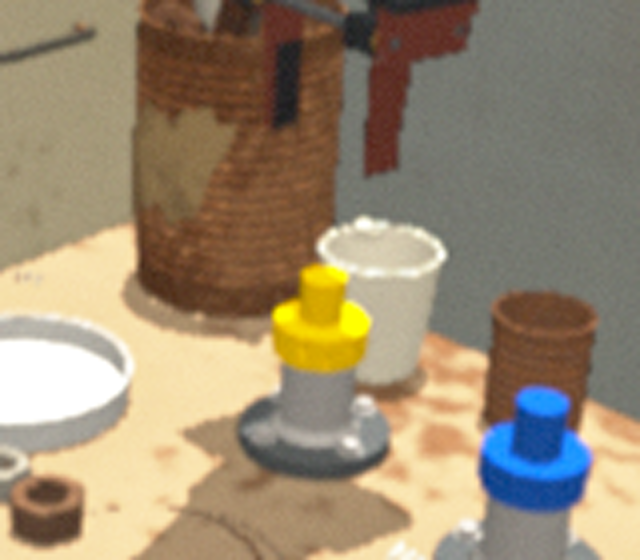

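View pics/a_top.png

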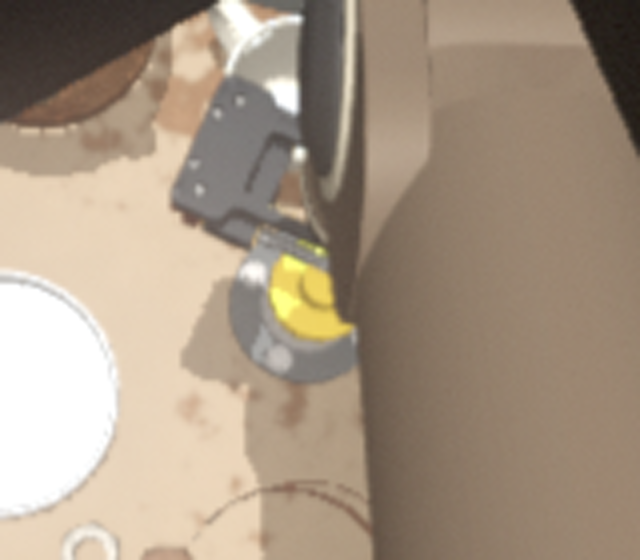

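The scene crop shows the two fingertips at about (285,120) and (380,170), straddling above the yellow knob at (323,270), with the basket and mug behind. In the top crop the palm at (235,160) is clear of the basket. I check the projected TCP against the seen fingertips.

```bash
python3 - <<'E'
from h import *
S=get_image("scene");s=read_state();p=np.array(s["tool_pos"]);R=np.array(s["tcp_rot"])
for k in(-.044,0,.044): print((proj(S,p+R[:,1]*k)-(243,113))*4)
E
python3 go.py .490 -.0165 .100
```

```text
[347.01702973 306.45211177]
[302.35603938 282.67432055]
[260.23224533 260.24734855]
t 2.95 tcp [ 0.4909 -0.0123  0.1767] world d [-0.09 -0.42 -7.67] tool d cm [-0.09 -0.43  7.67] z axis [ 0.002  0.    -1.   ] F [-0.1  0.4 -0.2] gap 0.0875
```

The crop origins were printed top first, so the scene crop starts at (238,134). The TCP then projects to about (322,199), but the seen fingertips are about 50 crop px (12 px) higher. I look closer before descending.

Run:
```python
from h import *
S=get_image("scene");s=read_state();p=np.array(s["tool_pos"]);R=np.array(s["tcp_rot"])
im=cv2.resize(S["color"][110:210,270:370],None,fx=6,fy=6,interpolation=2)[:,:,::-1].copy()
for b in(0,.019,.04):
  for k in(-.044,0,.044):
    q=(proj(S,p+R[:,1]*k-R[:,2]*b)-(270,110)+.5)*6; cv2.circle(im,tuple(int(v) for v in q),3,(0,255,0) if b==0 else (255,0,255),-1)
cv2.imwrite("pics/tip.png",im)
T=get_image("top")
im=cv2.resize(T["color"][130:240,260:400],None,fx=5,fy=5,interpolation=2)[:,:,::-1].copy()
for b in(0,.019,.04):
  for k in(-.044,0,.044):
    q=(proj(T,p+R[:,1]*k-R[:,2]*b)-(260,130)+.5)*5; cv2.circle(im,tuple(int(v) for v in q),3,(0,255,0) if b==0 else (255,0,255),-1)
cv2.imwrite("pics/tipt.png",im)
```

```text
(no output)
```

View pics/tip.png

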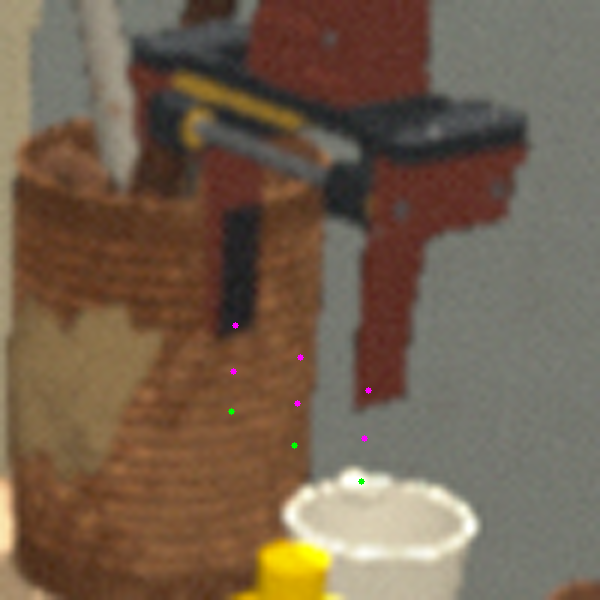

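View pics/tipt.png

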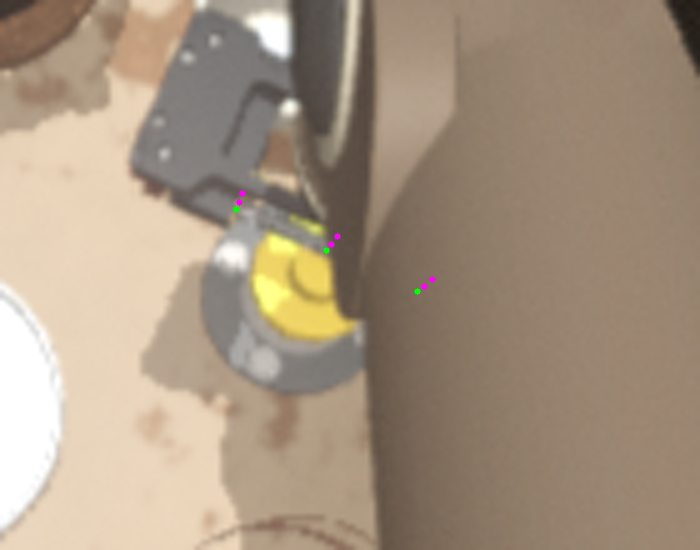

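The visible tips and the projected TCP disagree, which could be a bias in height or sideways. I triangulate a gripper corner seen in both views and check the base against the origin.

Run:
```python
from h import *
S=get_image("scene");T=get_image("top");s=read_state();p=np.array(s["tool_pos"]);R=np.array(s["tcp_rot"])
P=lambda d:d["mtx"]@np.c_[d["R"],d["t"]]
def tri(a,b):
    X=cv2.triangulatePoints(P(S),P(T),np.array(a,float),np.array(b,float)).ravel();X=X[:3]/X[3]
    print("X",X,"tool frame rel",R.T@(X-p),"reproj",proj(S,X)-a,proj(T,X)-b)
tri((293.3,118.3),(287.5,162.5))   # body +y end, near corner
print("origin px",proj(T,(0,0,0)),proj(S,(0,0,0)))
for z in(0,.02): print("base",ray(T,(318,378),z))
# cap two-view: knob top centre
tri((318.6,201.5),(324,182.8))
for b in(0,.08,.15):print(b,proj(S,p-R[:,2]*b),proj(T,p-R[:,2]*b))
cv2.imwrite("pics/s2.png",S["color"][:,:,::-1]);cv2.imwrite("pics/t2.png",T["color"][:,:,::-1])
```

```text
X [0.49966682 0.07271779 0.33013797] tool frame rel [ 0.02753255  0.08132101 -0.15394247] reproj [-0.17816311  0.01540507] [ 0.2579236  -0.15718878]
origin px [315.10423388 379.22850527] [190.69185154 354.70536374]
base [ 0.00297434 -0.00750235  0.        ]
base [ 0.00992519 -0.00564895  0.02      ]
X [ 0.49070204 -0.01583735  0.12745648] tool frame rel [-0.00151111 -0.00289609  0.04870528] reproj [ 0.06411553 -0.00789609] [-0.07618101  0.04445527]
0 [318.6116758 183.9286597] [324.93790063 179.79898165]
0.08 [320.52068573 153.97250655] [329.53917963 173.83889169]
0.15 [322.30105748 126.03494158] [334.40878452 167.53123609]
```

View pics/s2.png

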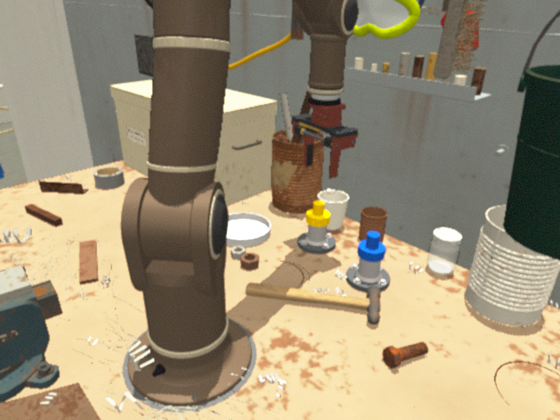

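View pics/t2.png

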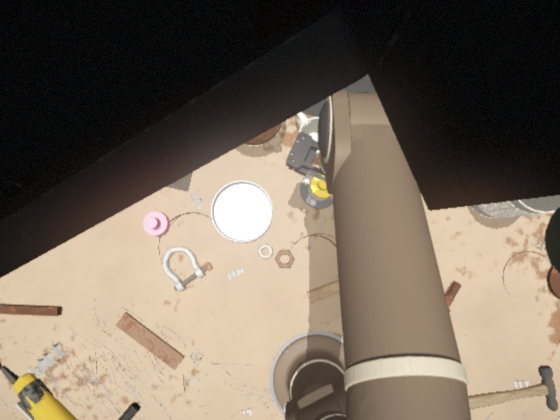

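The body corner triangulates to a place that fits the state sideways, and the knob top comes out at z = 0.1275 (0.126 expected). So only the visible finger length or height is in doubt, by roughly 35 mm. The open jaws (88 mm) clear the 62 mm skirt, so I can go to the nominal height safely and then look.

```bash
python3 -m handwheel '[[8.78,-0.1,-0.4,3,0,0,0],[8.78,0,0,3,0,0,0],[8.78,0,0,1.6,0,0,0],[8.78,0,0,0,0,0,0],[8.78,0,0,0,0,0,0]]'
python3 go.py .490 -.0165 .100
python3 - <<'E'
from h import *
S=get_image("scene");s=read_state();p=np.array(s["tool_pos"]);R=np.array(s["tcp_rot"])
im=cv2.resize(S["color"][150:250,270:370],None,fx=6,fy=6,interpolation=2)[:,:,::-1].copy()
for b in(0,.019):
  for k in(-.044,0,.044):
    q=(proj(S,p+R[:,1]*k-R[:,2]*b)-(270,150)+.5)*6; cv2.circle(im,tuple(int(v) for v in q),3,(0,255,0) if b==0 else (255,0,255),-1)
cv2.imwrite("pics/tip2.png",im)
E
```

```text
time_s: 3.78
tool_pos: [0.4902, -0.0168, 0.1006]
tcp_rot: [[-0.907, 0.421, 0.001], [0.421, 0.907, 0.0], [-0.001, 0.001, -1.0]]
force: [0.1, -0.2, -0.5]
finger_gap: 0.0876
t 3.775 tcp [ 0.4902 -0.0168  0.1006] world d [-0.02  0.03 -0.06] tool d cm [0.03 0.02 0.06] z axis [ 0.001  0.    -1.   ] F [ 0.1 -0.2 -0.5] gap 0.0876
```

View pics/tip2.png

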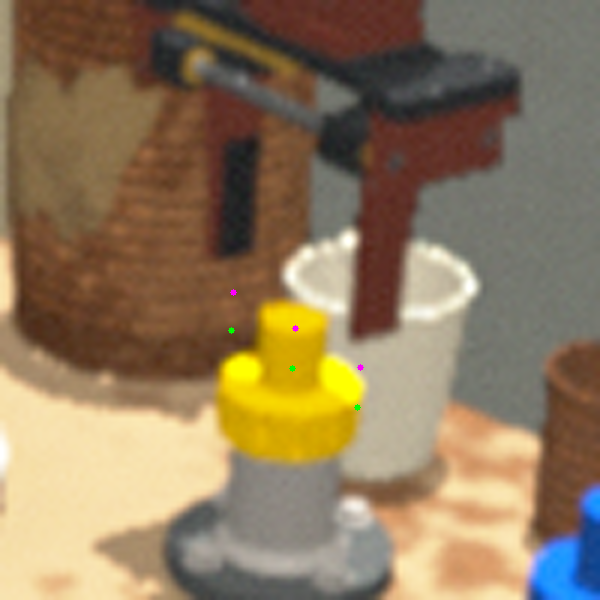

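The tips appear at (235,252) and (375,335), with their middle about level with the knob top. That suggests the real tips are near z = 0.13. I take a new top view to decide between "higher" and "sideways".

Run:
```python
from h import *
S=get_image("scene");T=get_image("top")
cv2.imwrite("pics/t3.png",cv2.resize(T["color"][120:220,260:380],None,fx=6,fy=6,interpolation=2)[:,:,::-1])
cv2.imwrite("pics/s3.png",cv2.resize(S["color"][130:230,275:375],None,fx=6,fy=6,interpolation=2)[:,:,::-1])
```

```text
(no output)
```

View pics/t3.png

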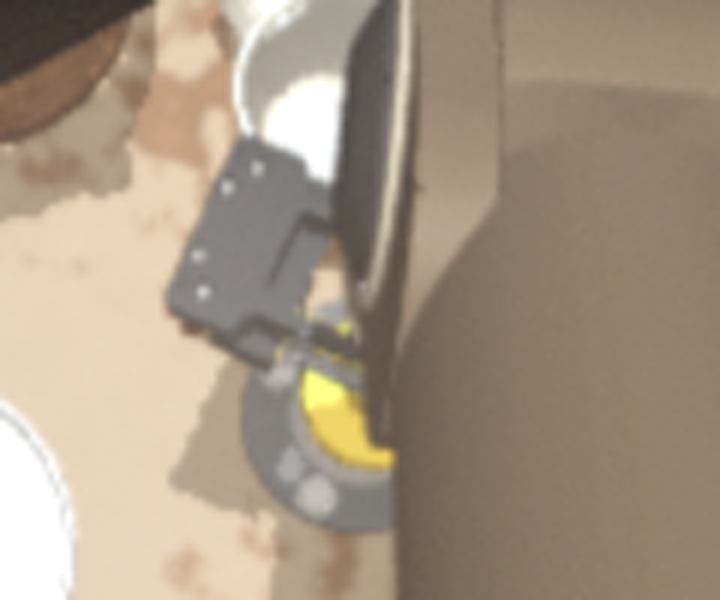

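View pics/s3.png

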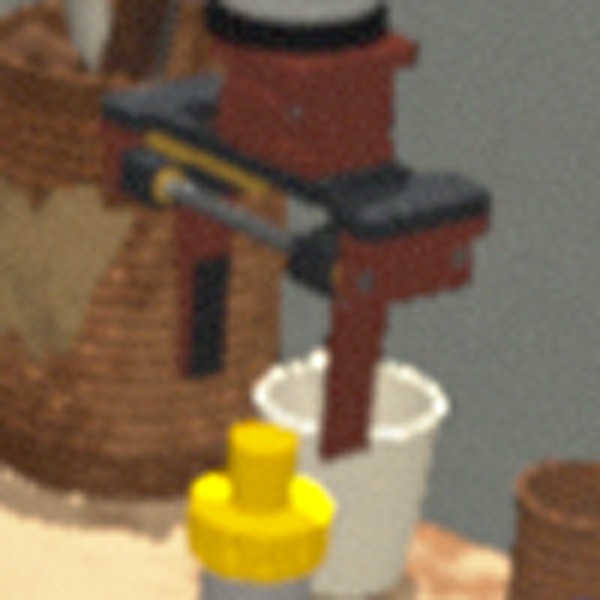

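Seen from above, the palm's axis line falls where a gripper centred over the cap should show it once parallax is allowed for. So it is right sideways, and only the finger tips seem 30 mm short or high. A gentle close tells which.

```bash
python3 -m handwheel '[[2,0,0,0,0,0,0],[2,0,0,0,0,0,0],[2,0,0,0,0,0,0],[2,0,0,0,0,0,0],[2,0,0,0,0,0,0],[2,0,0,0,0,0,0]]' 5
python3 - <<'E'
from h import *
S=get_image("scene")
cv2.imwrite("pics/s4.png",cv2.resize(S["color"][130:230,275:375],None,fx=6,fy=6,interpolation=2)[:,:,::-1])
E
```

```text
time_s: 4.68
tool_pos: [0.4895, -0.0167, 0.0997]
tcp_rot: [[-0.907, 0.421, -0.0], [0.421, 0.907, 0.0], [0.0, -0.0, -1.0]]
force: [0.4, 0.7, -0.6]
finger_gap: 0.0315
```

View pics/s4.png

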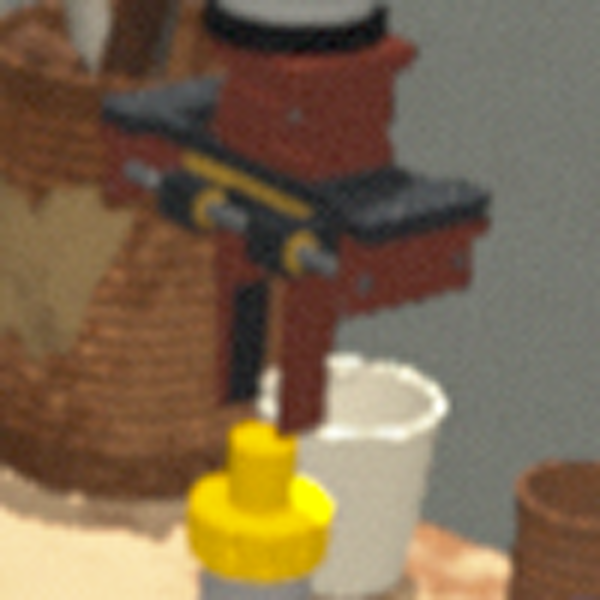

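The fingers look as if they are above and behind the knob, and the gap reads 31.5 mm. I check whether they have stopped or are still closing.

```bash
python3 -m handwheel '[[2,0,0,0,0,0,0],[2,0,0,0,0,0,0],[2,0,0,0,0,0,0]]' 5
python3 - <<'E'
from h import *
S=get_image("scene");T=get_image("top")
cv2.imwrite("pics/s5.png",cv2.resize(S["color"][130:230,275:375],None,fx=6,fy=6,interpolation=2)[:,:,::-1])
cv2.imwrite("pics/t5.png",cv2.resize(T["color"][120:220,260:380],None,fx=6,fy=6,interpolation=2)[:,:,::-1])
E
```

```text
time_s: 5.1
tool_pos: [0.4895, -0.0167, 0.0997]
tcp_rot: [[-0.907, 0.421, 0.0], [0.421, 0.907, 0.0], [0.0, 0.0, -1.0]]
force: [-0.7, -0.1, 0.1]
finger_gap: 0.0199
```

View pics/s5.png

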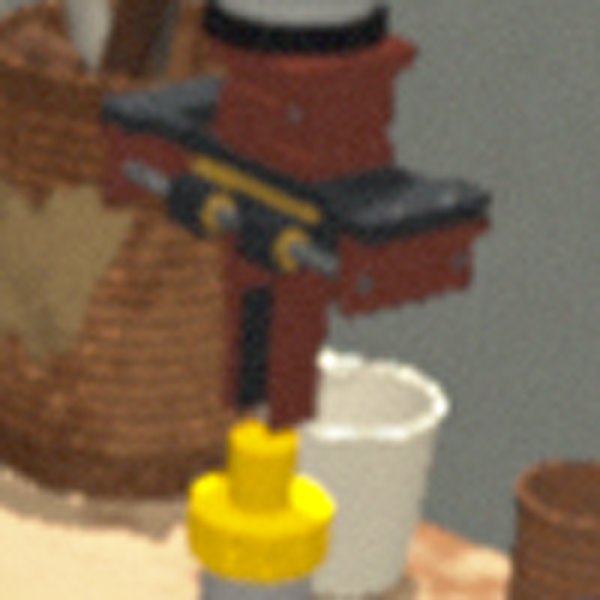

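View pics/t5.png

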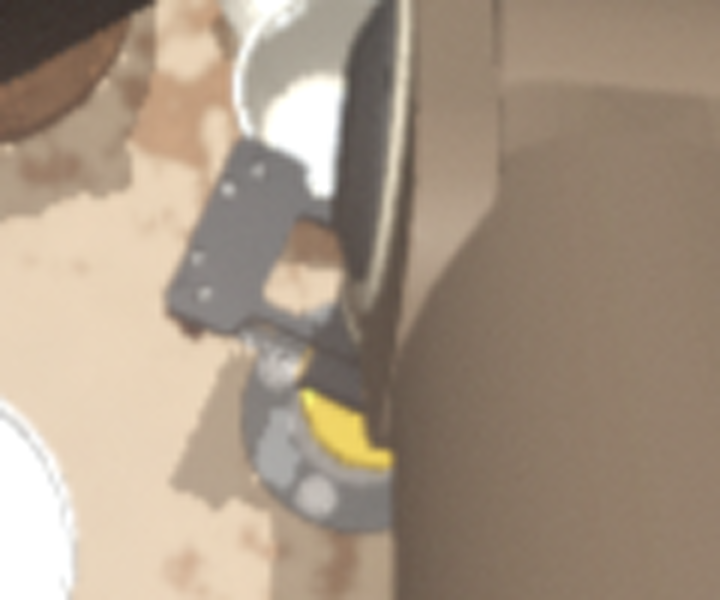

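The fingers closed to 20 mm on nothing, just above the knob, at about (268,415) in the scene crop. So the real tips are higher than the reported z, and I work out by how much.

Run:
```python
from h import *
S=get_image("scene")
for z in(.1,.125,.13,.135,.14): print(z,(proj(S,(.4895,-.0167,z))-(275,130)+.5)*6)
s=read_state();R=np.array(s["tcp_rot"]);p=np.array(s["tool_pos"])
for z in (.125,.13,.135,.14):
  for k in (-.01,.01): print(z,k,[np.round((proj(S,(*(p[:2]+R[:2,1]*k+R[:2,0]*x),z))-(275,130)+.5)*6) for x in(-.01,.01)])
```

```text
0.1 [261.83078792 490.24347722]
0.125 [265.20481266 438.55356178]
0.13 [265.88780589 428.09013459]
0.135 [266.57356727 417.58429955]
0.14 [267.26211365 407.03579831]
0.125 -0.01 [array([298., 442.]), array([262., 452.])]
0.125 0.01 [array([269., 425.]), array([233., 435.])]
0.13 -0.01 [array([299., 431.]), array([262., 442.])]
0.13 0.01 [array([269., 415.]), array([233., 425.])]
0.135 -0.01 [array([299., 421.]), array([263., 431.])]
0.135 0.01 [array([270., 404.]), array([234., 414.])]
0.14 -0.01 [array([300., 410.]), array([264., 421.])]
0.14 0.01 [array([271., 394.]), array([235., 404.])]
```

The right fingertip corner fits z ≈ 0.135, so the real tips are about 36 mm above the reported z, with sideways agreement within about 2 mm. I open, go down 34 mm and check by eye.

```bash
python3 -m handwheel '[[8.78,0,0,0,0,0,0],[8.78,0,0,0,0,0,0],[8.78,0,0,0,0,0,0],[8.78,0,0,0,0,0,0],[8.78,0,0,0,0,0,0],[8.78,0,0,0,0,0,0],[8.78,0,0,1.2,0,0,0],[8.78,0,0,1.2,0,0,0],[8.78,0,0,1,0,0,0],[8.78,0,0,0,0,0,0]]' 20
python3 - <<'E'
from h import *
S=get_image("scene")
cv2.imwrite("pics/s6.png",cv2.resize(S["color"][130:230,275:375],None,fx=6,fy=6,interpolation=2)[:,:,::-1])
E
```

```text
time_s: 6.5
tool_pos: [0.4886, -0.0169, 0.0646]
tcp_rot: [[-0.907, 0.421, -0.002], [0.421, 0.907, -0.0], [0.002, -0.001, -1.0]]
force: [-0.2, 0.3, 1.3]
finger_gap: 0.0879
```

View pics/s6.png

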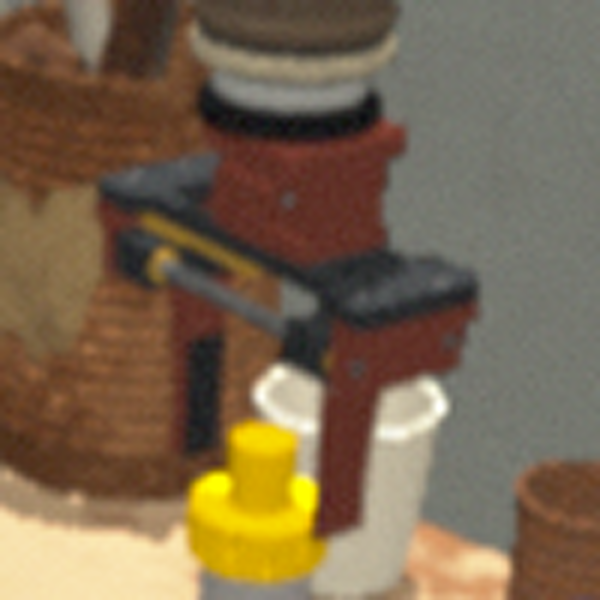

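The tips are now at (197,452) and (340,533). Their middle at (268,492) matches z ≈ 0.10 at the knob, so I close.

```bash
python3 -m handwheel '[[2,0,0,0,0,0,0],[2,0,0,0,0,0,0],[2,0,0,0,0,0,0],[2,0,0,0,0,0,0],[2,0,0,0,0,0,0],[2,0,0,0,0,0,0],[2,0,0,0,0,0,0],[2,0,0,0,0,0,0]]' 20
python3 - <<'E'
from h import *
S=get_image("scene")
cv2.imwrite("pics/s7.png",cv2.resize(S["color"][130:230,275:375],None,fx=6,fy=6,interpolation=2)[:,:,::-1])
E
```

```text
time_s: 7.55
tool_pos: [0.4898, -0.0164, 0.0658]
tcp_rot: [[-0.907, 0.421, 0.001], [0.421, 0.907, 0.0], [-0.0, 0.001, -1.0]]
force: [1.7, 2.1, 1.0]
finger_gap: 0.0295
```

View pics/s7.png

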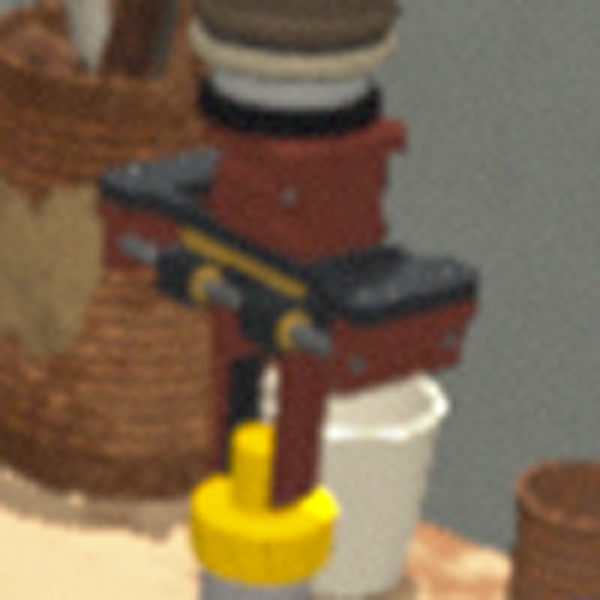

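The fingers hold the knob (gap 29.5 mm). I lift straight up.

```bash
python3 -m handwheel '[[2,0,0,-0.5,0,0,0],[2,0,0,-1,0,0,0],[2,0,0,-1,0,0,0],[2,0,0,-1.5,0,0,0],[2,0,0,-2,0,0,0],[2,0,0,-2,0,0,0],[2,0,0,0,0,0,0],[2,0,0,0,0,0,0]]'
python3 go.py .4325 .1855 .146
python3 - <<'E'
from h import *
S=get_image("scene")
cv2.imwrite("pics/s8.png",cv2.resize(S["color"][100:270,190:400],None,fx=3.5,fy=3.5,interpolation=2)[:,:,::-1])
E
```

```text
time_s: 8.6
tool_pos: [0.4891, -0.0169, 0.1455]
tcp_rot: [[-0.907, 0.421, -0.0], [0.421, 0.907, 0.0], [0.0, -0.0, -1.0]]
force: [0.0, 0.3, -1.0]
finger_gap: 0.0293
t 8.6 tcp [ 0.4891 -0.0169  0.1455] world d [-5.66 20.24  0.05] tool d cm [13.66 15.97 -0.05] z axis [-0.  0. -1.] F [ 0.   0.3 -1. ] gap 0.0293
```

View pics/s8.png

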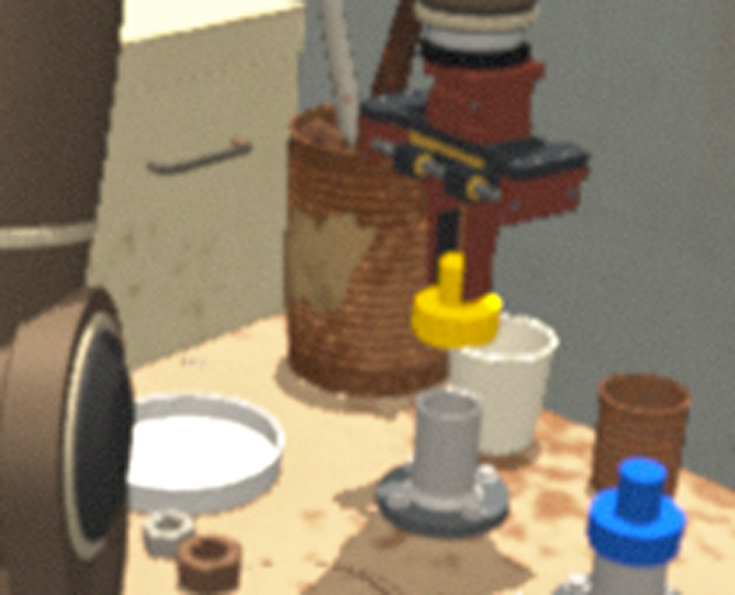

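The cap hangs upright in the grip, clear of the bare pipe, at (455,310) in the crop. The blue cap is undisturbed. I cross to the dish.

```bash
python3 -m handwheel '[[2,1.3,1.6,0,0,0,0],[2,2.5,2.9,0,0,0,0],[2,2.5,2.9,0,0,0,0],[2,2.5,2.9,0,0,0,0],[2,2.5,2.9,0,0,0,0],[2,1.5,1.8,0,0,0,0],[2,0.9,1,0,0,0,0],[2,0,0,0,0,0,0],[2,0,0,0,0,0,0],[2,0,0,0,0,0,0]]'
python3 go.py .4325 .1855 .1
python3 - <<'E'
from h import *
S=get_image("scene");T=get_image("top")
cv2.imwrite("pics/s9.png",cv2.resize(S["color"][100:270,160:370],None,fx=3.5,fy=3.5,interpolation=2)[:,:,::-1])
cv2.imwrite("pics/t9.png",cv2.resize(T["color"][130:280,170:350],None,fx=4,fy=4,interpolation=2)[:,:,::-1])
E
```

```text
time_s: 9.9
tool_pos: [0.433, 0.185, 0.1457]
tcp_rot: [[-0.906, 0.423, 0.0], [0.423, 0.906, -0.0], [-0.0, -0.0, -1.0]]
force: [1.0, 0.6, -0.7]
finger_gap: 0.0294
t 9.9 tcp [0.433  0.185  0.1457] world d [-0.05  0.05 -4.57] tool d cm [0.06 0.02 4.57] z axis [ 0. -0. -1.] F [ 1.   0.6 -0.7] gap 0.0294
```

View pics/s9.png

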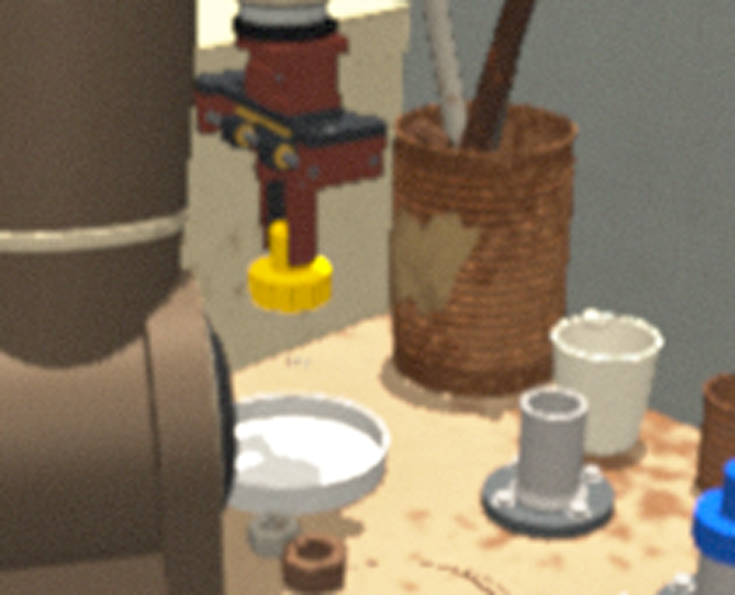

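View pics/t9.png

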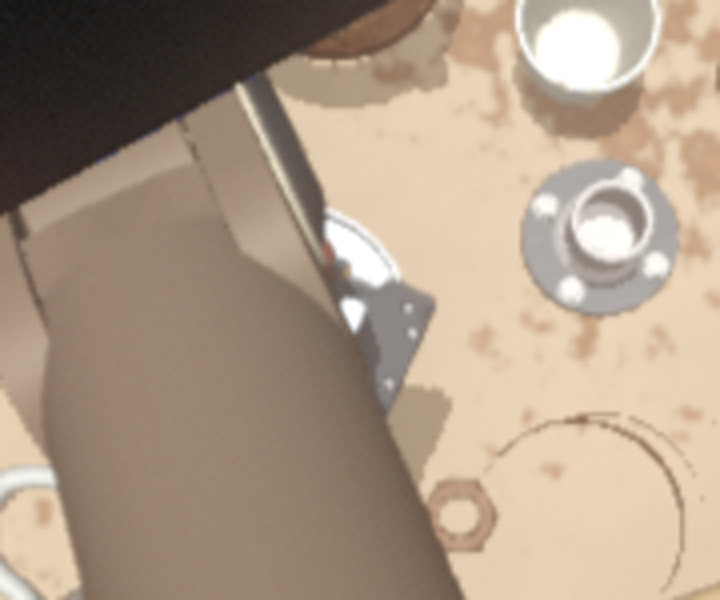

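The cap is held upright above the dish, at about (290,285) in the scene crop. I check its place by its pixels before lowering.

Run:
```python
from h import *
S=get_image("scene");s=read_state();p=np.array(s["tool_pos"])
for st,c in blob(mask(S,"yellow"),(242,178)): print(st,c)
cx,cy=p[:2];print(p)
for z0 in(.140,.145,.15,.155,.16):
  a=np.linspace(0,2*np.pi,60)
  pts=np.array([proj(S,(cx+.031*np.cos(t),cy+.031*np.sin(t),z0+h)) for t in a for h in(0,.024)])
  print(z0,pts.min(0).round(1),pts.max(0).round(1))
# lower skirt edge centre as ray at heights
```

```text
[231 163  24  26 381] [241.95275591 178.81627297]
[0.43281491 0.18553411 0.14578407]
0.14 [230.2 174.9] [253.6 192.2]
0.145 [230.2 173.2] [253.6 190.4]
0.15 [230.1 171.4] [253.6 188.7]
0.155 [230.  169.7] [253.6 186.9]
0.16 [230. 168.] [253.6 185.2]
```

The skirt's seen outline (231–255, bottom 189) fits the cap centred over the dish with its skirt at 0.149 m. I lower it most of the way.

```bash
python3 -m handwheel '[[2,0,0,1,0,0,0],[2,0,0,2,0,0,0],[2,0,0,2.5,0,0,0],[2,0,0,2.5,0,0,0],[2,0,0,2,0,0,0],[2,0,0,1.5,0,0,0],[2,0,0,1,0,0,0],[2,0,0,0.5,0,0,0],[2,0,0,0,0,0,0],[2,0,0,0,0,0,0]]'
python3 - <<'E'
from h import *
S=get_image("scene");s=read_state();p=np.array(s["tool_pos"])
for st,c in blob(mask(S,"yellow"),(240,220)): print(st,c)
cx,cy=p[:2];print(p,s["force"])
for z0 in(.005,.01,.015,.02,.025,.03):
  a=np.linspace(0,2*np.pi,60)
  pts=np.array([proj(S,(cx+.031*np.cos(t),cy+.031*np.sin(t),z0+h)) for t in a for h in(0,.024)])
  print(z0,pts.min(0).round(1),pts.max(0).round(1))
cv2.imwrite("pics/s10.png",cv2.resize(S["color"][130:270,190:330],None,fx=4,fy=4,interpolation=2)[:,:,::-1])
E
```

```text
time_s: 11.3
tool_pos: [0.433, 0.1863, 0.0162]
tcp_rot: [[-0.907, 0.421, 0.001], [0.421, 0.907, 0.001], [-0.0, 0.001, -1.0]]
force: [0.1, 0.6, 0.5]
finger_gap: 0.0298
[232 207  23  25 334] [242.36826347 221.76047904]
[0.43301331 0.18630674 0.01623982] [-0.83748933 -0.7413014  -0.09004064]
0.005 [231.7 218.6] [253.9 236.7]
0.01 [231.6 217.1] [253.9 235.1]
0.015 [231.6 215.5] [253.9 233.5]
0.02 [231.5 214. ] [253.8 231.9]
0.025 [231.4 212.4] [253.8 230.4]
0.03 [231.4 210.8] [253.8 228.8]
```

View pics/s10.png

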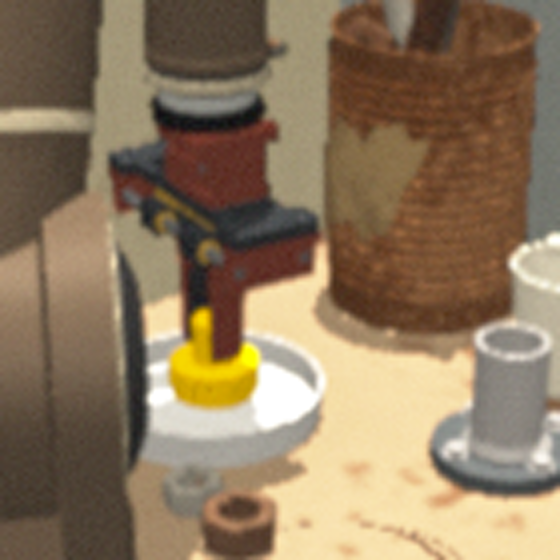

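The cap is in the middle of the dish at (215,372) with its skirt about 20 mm up. 16 mm remain, so I go slowly and watch the force.

```bash
python3 -m handwheel '[[2,0,0,0.5,0,0,0],[2,0,0,0.4,0,0,0],[2,0,0,0.3,0,0,0],[2,0,0,0,0,0,0],[2,0,0,0,0,0,0]]'; python3 -m handwheel '[[2,0,0,0.15,0,0,0],[2,0,0,0,0,0,0]]';python3 -m handwheel '[[2,0,0,0.15,0,0,0],[2,0,0,0,0,0,0]]'
```

```text
time_s: 11.98
tool_pos: [0.4327, 0.1861, 0.0037]
tcp_rot: [[-0.907, 0.421, 0.0], [0.421, 0.907, -0.0], [-0.0, -0.0, -1.0]]
force: [-0.2, 0.2, -0.6]
finger_gap: 0.0292
time_s: 12.22
tool_pos: [0.4326, 0.1861, 0.0022]
tcp_rot: [[-0.907, 0.421, -0.0], [0.421, 0.907, 0.0], [0.0, -0.0, -1.0]]
force: [0.2, 0.2, -0.2]
finger_gap: 0.0293
time_s: 12.48
tool_pos: [0.4326, 0.1861, 0.0006]
tcp_rot: [[-0.907, 0.421, -0.0], [0.421, 0.907, -0.0], [0.0, -0.0, -1.0]]
force: [0.7, -0.6, -1.0]
finger_gap: 0.0298
```

```bash
python3 -m handwheel '[[2,0,0,0.1,0,0,0],[2,0,0,0,0,0,0]]';python3 -m handwheel '[[2,0,0,0.1,0,0,0],[2,0,0,0,0,0,0]]'
python3 - <<'E'
from h import *
S=get_image("scene")
print(blob(mask(S,"yellow"),(240,225)),read_state()["force"])
E
```

```text
time_s: 12.72
tool_pos: [0.4327, 0.1861, -0.0002]
tcp_rot: [[-0.907, 0.421, 0.0], [0.421, 0.907, 0.0], [-0.0, 0.0, -1.0]]
force: [-0.4, 1.0, 0.9]
finger_gap: 0.0296
time_s: 12.98
tool_pos: [0.4328, 0.1862, -0.0003]
tcp_rot: [[-0.907, 0.421, 0.0], [0.421, 0.907, 0.001], [0.0, 0.001, -1.0]]
force: [-4.3, -2.3, 14.6]
finger_gap: 0.0296
[(array([233, 212,  21,  25, 318], dtype=int32), array([242.25157233, 227.1163522 ]))] [-3.12543351 -0.45104143 14.38432058]
```

The cap has touched the floor (14 N at the expected height, and the outline's bottom at 237 fits z ≈ 0.004). I ease up 1 mm, open, then rise straight up.

```bash
python3 -m handwheel '[[2,0,0,-0.1,0,0,0],[4,0,0,0,0,0,0],[7,0,0,0,0,0,0],[7,0,0,0,0,0,0],[7,0,0,0,0,0,0],[7,0,0,0,0,0,0],[7,0,0,0,0,0,0],[7,0,0,0,0,0,0]]'
python3 -m handwheel '[[7,0,0,-1,0,0,0],[7,0,0,-2,0,0,0],[7,0,0,-3,0,0,0],[7,0,0,-4,0,0,0],[7,0,0,-4,0,0,0],[7,0,0,-4,0,0,0],[7,-3,-3,0,0,0,0],[7,-4,-4,0,0,0,0],[7,-4,-4,0,0,0,0],[7,-3,-3,0,0,0,0],[7,0,0,0,0,0,0],[7,0,0,0,0,0,0]]'
python3 - <<'E'
from h import *
S=get_image("scene");T=get_image("top")
print(blob(mask(S,"yellow"),(240,225)),blob(mask(T,"yellow"),(242,211)),blob(mask(S,"blue"),(372,250)))
for st,c in blob(mask(T,"yellow"),(242,211)): print(ray(T,c,.028))
cv2.imwrite("pics/s11.png",S["color"][:,:,::-1]);cv2.imwrite("pics/t11.png",T["color"][:,:,::-1])
E
```

```text
time_s: 14.02
tool_pos: [0.4327, 0.1861, -0.0002]
tcp_rot: [[-0.907, 0.421, 0.0], [0.421, 0.907, 0.0], [-0.0, 0.0, -1.0]]
force: [0.6, 0.4, -0.3]
finger_gap: 0.07
time_s: 15.52
tool_pos: [0.5003, 0.0009, 0.18]
tcp_rot: [[-0.907, 0.421, -0.0], [0.421, 0.907, 0.001], [0.0, 0.001, -1.0]]
force: [0.3, 0.5, 0.1]
finger_gap: 0.0702
[(array([233, 213,  21,  24, 375], dtype=int32), array([243.00266667, 225.64      ]))] [] [(array([358, 231,  28,  31, 612], dtype=int32), array([371.42647059, 247.35947712]))]
```

View pics/s11.png

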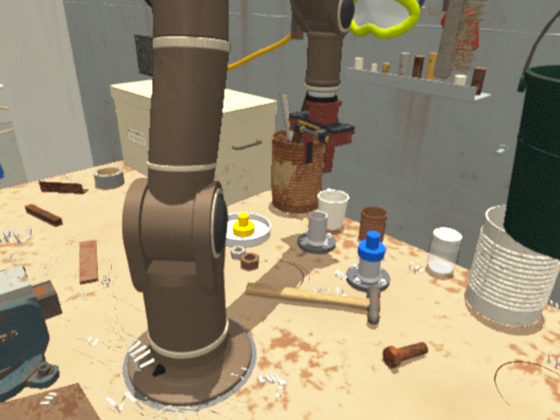

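View pics/t11.png

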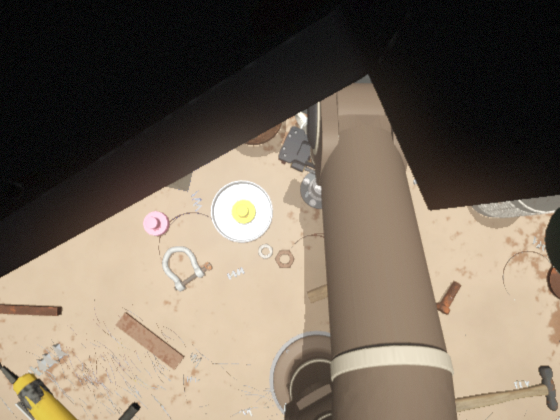

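The top view shows the yellow cap centred in the dish (cap at (243,211), dish centre at (242.6,211.9)), knob up. The blue cap's outline is unchanged ((358,231), 28×31 px, as at the start). The arm stands free, so I hand in.

```bash
python3 -c "
from workcell import *
s=read_state();print(s['time_s'],s['force'],s['joint_velocities']);print(finish_job())"
```

```text
15.625 [-0.91238104 -0.39603682  0.16076695] [-0.2565728   0.18679444  0.13784137  0.08695979  0.09614807 -0.0378937
  0.20135727]
the job is handed in; nothing more can be done
None
```

I lifted the yellow cap off pipe_a, set it knob up on the dish's floor, released it, moved the arm clear and handed the job in at 15.6 s. No verdict was reported.

**Last checks:**
- **Yellow cap:** by eye it sits within a few millimetres of the dish's centre (50 mm allowed) and stands upright. It touched down at the expected floor height with about 14 N.
- **Blue cap:** its outline in the scene view is the same as at the start.
- **Arm:** it stands free, with almost no force on the tool.

**Checks that failed or disagreed:**
- **Finger height:** the reported TCP height was about 36 mm below the fingertips seen in the camera. My first close, at the nominal height, shut on air above the knob. I corrected the height from the picture and the second grasp held at a gap of 29.5 mm.
- **Top-view colour mask:** it missed the yellow cap in the last check because the cap is overexposed there. The final centring in the dish was therefore read by eye, with the scene view's mask agreeing.

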